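Level the carbon strip gauging plate

ROBOT

A 6-joint arm with a two-finger parallel gripper is mounted at the origin on the work surface. World frame = base frame: x ahead of the robot, y to its left, z up, the work surface at z = 0. Lengths are in m, angles in degrees, forces in N, time in s.
With the tool pointing down it reaches from about 0.375 to 0.925 m from the base axis. Payload 5.7 kg.
Tool frame: the origin (TCP) lies on the mounting face of the last link; the fingertips stand 182 mm ahead of it and the grasp point (between the pads) lies 163 mm ahead of it (env.grip_point_offset is the distance from the TCP to the grasp point, in m); z points along the fingers, x is the direction in which the jaws open and shut, and the axes are right-handed (so a half turn about z gives the same grasp; the last joint's range is limited). The gripper opens to 88 mm and grips with 3 to 60 N. Pads are 20 mm wide; open, the fingers measure 115 mm over their backs; the gripper's body (75 mm by 178 mm) begins 61 mm behind the grasp point.
Start: joints at [-77.24, 20.558, 86.54, -0, 72.909, -6.595], TCP at [0.199, -0.566, 0.405] pointing down, gripper open.
Joint ranges: [-170.27, 170.27], [-57.76, 135], [12.27, 136.19], [-55.21, 235.2], [11.17, 155.16], [-170.74, 170.74]. Speed limits (degrees/s): [136.94, 136.94, 180, 180, 180, 180].

INTERFACE

Orientations are given as a 3x3 rotation matrix whose columns are the frame's x, y, z axes.
In Python, from station import readout, read_camera, get_calibration, env gives the robot as it stands. The module is installed in compiled form; this text tells all that it offers.
- The arm moves only by the tool arm_command, never from a script. Its argument "increments" is a list of rows, each a list of 3 entries, a list of its own where there are three numbers: the turn, a rotation vector about the tool's x, y, z in rad, then the shift along the tool's x, y, z in cm, then the opening, from 0 (shut) to 1 (fully open). A call has 1 to 12 rows; each row is the pose to reach, as a shift and turn from the pose commanded when the call began, along the tool's axes at that moment; what a row does not reach only later rows make up. A row lasts 1/8 s, in which the tool goes at most 62.5 mm and 10.7 degrees, less where a joint would pass 70% of its speed; a pose out of reach is approached as far as the arm can. A call with a gripper value outside its range is refused whole. The fingers move at their own pace and stop on an object; the grip force is fixed at half the most. Time passes only in rows, so rows that repeat a pose let the fingers close. It gives the time, the measured TCP pose, the force and the opening at its end, in the units of the state.
- readout.get_obs(): the state, without advancing time (a new reading comes with each control period).
- read_camera(name): name is "scene" or "top"; returns the picture (480x640x3 uint8, red, green, blue); there is no depth.
- get_calibration(name): a dict with "K" (3x3 intrinsics, pixels), "R" (3x3) and "t" (3): a world point X has camera coordinates R X + t. Camera axes: x right, y down, z forward; pixel columns grow to the right and rows downward; lengths in m; the calibration is good to about 2 mm. A picture is of the moment at which its call begins. get_calibration takes no time and is no camera call.
- env.job_done(): hands the job in, once; it reports no verdict.
The state is a dict: "clock": time; "joint_pos": joint angles; "dq": joint speeds; "joint_efforts": joint torques, N m; "tool_pos": TCP position; "ee_rot": TCP orientation; "force": force on the tool from outside, world axes, zero at the start; "torque": the same for the moment, N m; "width": finger opening in m.
Only numpy, scipy, OpenCV 4.12 (cv2) and the standard library are available. Lean on these libraries where they do the work, as an engineer would, in place of code of your own. Each camera call takes 0.05 s, during which the arm holds its last target.

TASK

Level the square aluminium gauging plate that carries the clamped carbon strip: turn its red and its blue foot screw, one after the other, until the white bubble in each screw's own vial rests between the two black rings (a bubble that is already there may stay), then let go.

Things in the scene. Friction and masses are not known exactly. Their poses are not given: they have to be found in the camera images.
- red_screw_grip (a point): centre of the red wing bar (46 long, 14 wide, 28 mm high; point x along it, z up) on the foot screw at the plate's far right corner, 105 mm above the table. Clear around it down to 25 mm below this point, save its 12 mm shank. Turns on its upright axis, 0.06 N m friction, stays put, keeps its height, stops 1.8 rad either side of level. Clockwise from above raises its corner. Not the loose black spare.
- blue_screw_grip (a point): centre of the blue wing bar (46 long, 14 wide, 28 mm high; point x along it, z up) on the foot screw at the plate's near left corner, 105 mm above the table. Clear around it down to 25 mm below this point, save its 12 mm shank. Turns on its upright axis, 0.06 N m friction, stays put, keeps its height, stops 1.8 rad either side of level. Clockwise from above raises its corner. Not the loose black spare.
- red_bubble (a joint): bubble's offset (m) from its vial's middle: 0 centred, + towards the red screw. White bubble 14 mm long; green vial 88 mm long, 20 mm thick, in a red holder, on the line from the red screw to the plain fixed foot at the far left corner; 24 mm between the black rings. Only the red screw moves it: each radian clockwise from above shifts it 20 mm towards that screw, anticlockwise away.
- blue_bubble (a joint): bubble's offset (m) from its vial's middle: 0 centred, + towards the blue screw. White bubble 14 mm long; green vial 88 mm long, 20 mm thick, in a blue holder, on the line from the blue screw to the plain fixed foot at the far left corner; 24 mm between the black rings. Only the blue screw moves it: each radian clockwise from above shifts it 20 mm towards that screw, anticlockwise away.

How it is judged:
By the outcome, as a careful person would: the job done as asked, in the order asked, and still so for the second after the job is handed in, with the robot touching nothing.
It also fails if it takes over 53 s, if anything falls off the work surface, if the arm or the gripper's body presses on something with over 40 N, if the wrist force passes 120 N, or if a joint passes its speed limit or range.

## Working session

There is one attempt and no reset: what is moved stays moved. The work goes in short steps, Python scripts to look and compute and a tool call to move; the robot and the scene stay as the last step left them, time stands still between calls to the robot, and variables do not carry over. Pictures are saved under pics/ and viewed, and the job is handed in when it is done.

Besides the shell and the picture viewer there is one more tool, called after "Request:" in YAML: its name, and indented under it one key for each argument. arm_command: Moves the arm, as the interface text tells. Its arguments: {"type":"object","properties":{"increments":{"type":"array"}},"required":["increments"]}

```bash
mkdir -p pics; python3 - <<'E'
from station import readout, read_camera, get_calibration, env
import cv2, numpy as np
for n in ("scene","top"):
    im=read_camera(n); cv2.imwrite(f"pics/{n}0.png",im[:,:,::-1])
    c=get_calibration(n); print(n,c)
o=readout.get_obs(); print(o); print(env.grip_point_offset)
E
```

```text
scene {'K': array([[510.69099879,   0.        , 318.85807381],
       [  0.        , 510.69099879, 240.14203362],
       [  0.        ,   0.        ,   1.        ]]), 'R': array([[-0.81615504,  0.57772578,  0.01113001],
       [ 0.46940172,  0.67411213, -0.57029367],
       [-0.33697623, -0.46022361, -0.82136548]]), 't': array([ 0.48246551, -0.19010691,  0.94048285])}
top {'K': array([[534.12876217,   0.        , 310.24552554],
       [  0.        , 534.12876217, 235.02307723],
       [  0.        ,   0.        ,   1.        ]]), 'R': array([[ 0.02703803, -0.99849733,  0.04766571],
       [-0.98454522, -0.03485328, -0.17162736],
       [ 0.17303077, -0.04228859, -0.98400814]]), 't': array([-0.03618291,  0.59233954,  0.66895837])}
{'clock': 0.1, 'joint_pos': array([-7.72408145e+01,  2.05938617e+01,  8.65909753e+01,  2.58508022e-04,
        7.29083974e+01, -6.59413407e+00]), 'dq': array([ 9.73021064e-05, -9.48023387e-02,  1.57826838e-02,  9.71088943e-02,
        9.78193891e-02, -5.71337409e-02]), 'joint_efforts': array([-5.59112709e-05, -5.16353881e+01, -2.71407008e+01,  6.76345965e-02,
        2.75593676e-02, -2.89941067e-05]), 'tool_pos': array([ 0.19876591, -0.5657902 ,  0.40390488]), 'ee_rot': array([[ 3.31391010e-01, -9.43493440e-01, -3.55177637e-04],
       [-9.43492123e-01, -3.31391146e-01,  1.58801783e-03],
       [-1.61598713e-03, -1.91147532e-04, -9.99998676e-01]]), 'force': array([-0.3531193 ,  0.09907085, -0.06051223]), 'torque': array([0.01645707, 0.01200048, 0.00317615]), 'width': 0.08780372019379883}
0.1633
```

View pics/scene0.png

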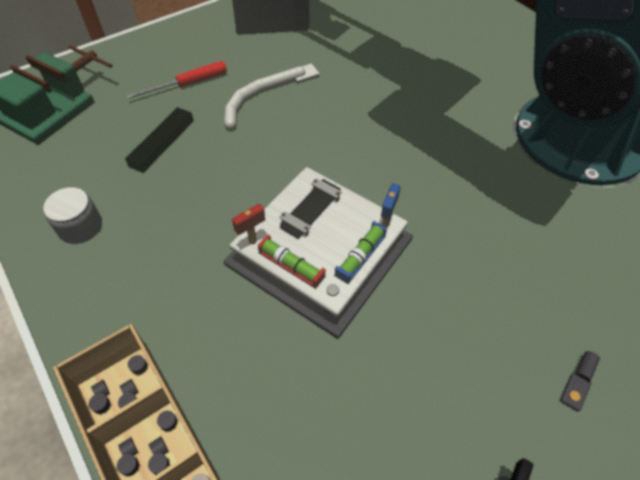

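View pics/top0.png

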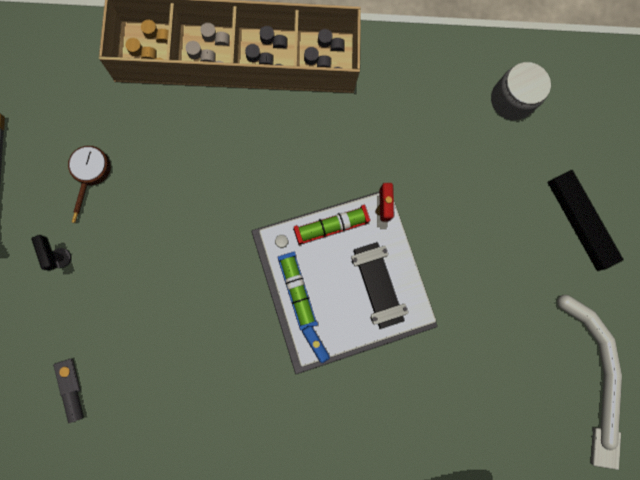

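The top view shows the red bar at about (387,202), the blue bar at about (315,343), the red bubble near (344,220) and the blue bubble near (295,283). Next I'll zoom in and measure.

```bash
cat > h.py <<'E'
import cv2, numpy as np
from station import readout, read_camera, get_calibration, env
def ray(n,uv,z):
    c=get_calibration(n); R,t,K=c["R"],c["t"],c["K"]
    o=-R.T@t; d=R.T@np.linalg.inv(K)@np.array([uv[0],uv[1],1.]); return o+d*(z-o[2])/d[2]
def proj(n,X):
    c=get_calibration(n); p=c["K"]@(c["R"]@np.asarray(X)+c["t"]); return p[:2]/p[2]
def tri(a,b):
    A=[]
    for n,uv in(("scene",a),("top",b)):
        c=get_calibration(n);P=c["K"]@np.c_[c["R"],c["t"]]
        A+= [uv[0]*P[2]-P[0],uv[1]*P[2]-P[1]]
    v=np.linalg.svd(np.array(A))[2][-1];return v[:3]/v[3]
E
python3 - <<'E'
from h import *
t=cv2.imread("pics/top0.png"); s=cv2.imread("pics/scene0.png")
cv2.imwrite("pics/topz.png",cv2.resize(t[180:370,250:440],(600,600),interpolation=cv2.INTER_CUBIC)) 
cv2.imwrite("pics/scz.png",cv2.resize(s[165:335,220:420],(800,680),interpolation=cv2.INTER_CUBIC)[:600])
for n,im in(("top",t),("scene",s)):
    h=cv2.cvtColor(im,cv2.COLOR_BGR2HSV)
    for c,m in(("red",(cv2.inRange(h,(0,150,60),(8,255,255))|cv2.inRange(h,(172,150,60),(180,255,255)))),("blue",cv2.inRange(h,(100,130,50),(125,255,255))),("green",cv2.inRange(h,(35,150,80),(60,255,255))),("yel",cv2.inRange(h,(12,100,100),(30,255,255)))):
        k,l,st,ce=cv2.connectedComponentsWithStats(m)
        for i in range(1,k):
            if st[i,4]>12 and 220<ce[i][0]<440 and 165<ce[i][1]<370:
                pts=cv2.findNonZero((l==i).astype(np.uint8)); print(n,c,st[i],ce[i].round(1),cv2.minAreaRect(pts))
E
```

```text
top red [382 183  12  36 328] [387.2 200. ] ((387.5, 200.5), (35.0, 11.0), 90.0)
top red [361 205   9  18  56] [365.3 213.4] ((365.1583557128906, 213.4434356689453), (17.354957580566406, 3.4978983402252197), 70.34617614746094)
top red [349 223  16   6  25] [356.5 225.3] ((356.42437744140625, 225.25404357910156), (1.470429539680481, 15.807116508483887), 72.89727020263672)
top red [294 226  30  18 113] [302.7 235.8] ((306.1417541503906, 237.63145446777344), (30.29783058166504, 15.14891529083252), 21.037511825561523)
top red [326 230  17   6  28] [333.6 232.3] ((333.92449951171875, 232.23583984375), (1.5109658241271973, 16.757986068725586), 74.05460357666016)
top blue [278 252  17   9  62] [286.3 255.7] ((286.0912780761719, 255.8423614501953), (4.380264759063721, 16.748071670532227), 75.0685806274414)
top blue [280 262   6  17  19] [282.1 270.2] ((282.0783996582031, 270.1297607421875), (16.762895584106445, 0.9557791352272034), 72.89727020263672)
top blue [288 290   5  13  15] [290.1 295.9] ((290.1499938964844, 295.949951171875), (12.649109840393066, 0.9486832022666931), 71.5650482177734
[... 2261 characters left out ...]
] [389.1 202.1] ((389.20001220703125, 201.90000915527344), (8.538147926330566, 11.067971229553223), 18.43494987487793)
scene blue [338 268  12   8  26] [343.7 271.8] ((343.3676452636719, 271.7205810546875), (13.033892631530762, 1.8864843845367432), 30.963754653930664)
scene green [369 228  10   9  30] [374.2 231.9] ((374.0327453613281, 232.8606414794922), (4.993438720703125, 9.730802536010742), 39.80556869506836)
scene yel [244 210   7   5  25] [247.2 212.1] ((247.00003051757812, 212.00003051757812), (5.656853675842285, 4.242640495300293), 45.0)
scene yel [312 271   8   9  14] [315.1 275.1] ((315.3764953613281, 274.8941650390625), (1.0846524238586426, 10.629592895507812), 40.601295471191406)
```

View pics/topz.png

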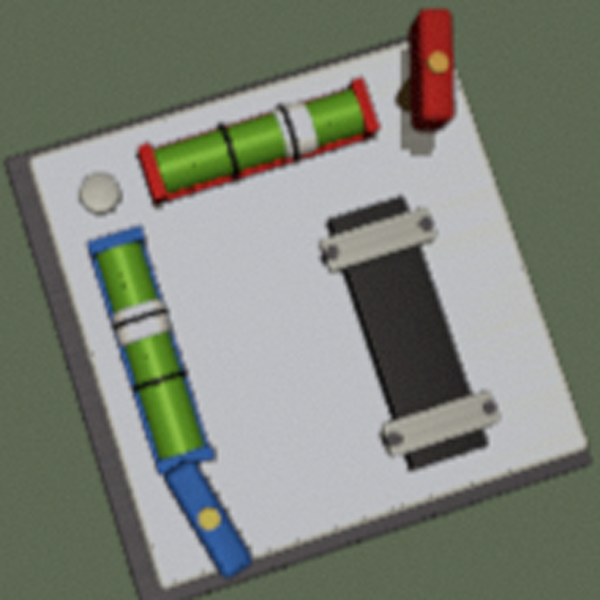

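View pics/scz.png

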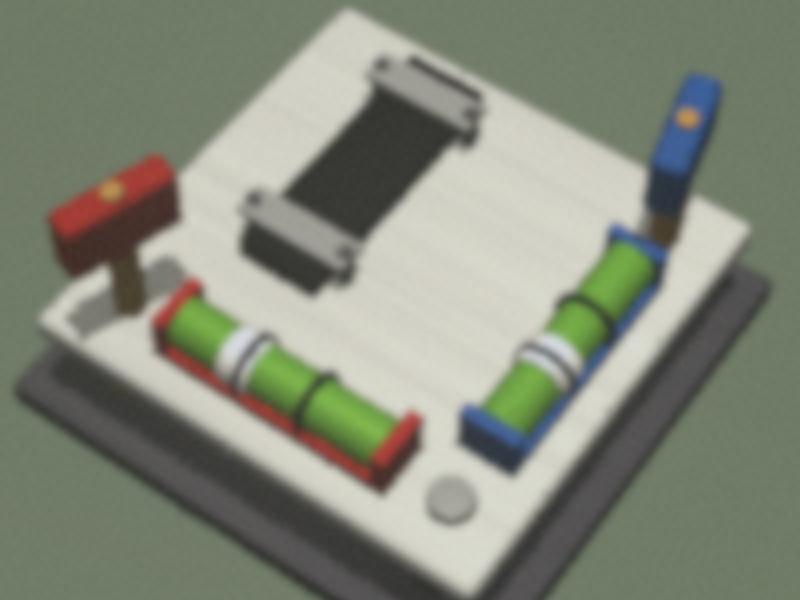

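```bash
python3 - <<'E'
from h import *
Z=lambda p:(250+(p[0]+.5)*190/600-.5,180+(p[1]+.5)*190/600-.5)
S=lambda p:(220+(p[0]+.5)/4-.5,165+(p[1]+.5)/4-.5)
ry=tri((247.2,212.1),(388.3,199.4)); by=tri(S((687,117)),(315.7,343.6))
print("red cap",ry,ray("top",(388.3,199.4),.119),"blue cap",by,ray("top",(315.7,343.6),.119))
for n,a,b in(("red",(432,15),(432,122)),("blue",(186,470),(235,568))):
    A,B=ray("top",Z(a),.119),ray("top",Z(b),.119); d=B-A; print(n,A,B,(A+B)/2,np.linalg.norm(d),"yaw",np.degrees(np.arctan2(d[1],d[0]))%180)
for n,a,b in(("redS",(53,222),(177,165)),("blueS",(703,80),(668,165))):
    A,B=ray("scene",S(a),.119),ray("scene",S(b),.119); d=B-A; print(n,A,B,(A+B)/2,np.linalg.norm(d),"yaw",np.degrees(np.arctan2(d[1],d[0]))%180)
# bubble offsets on the plane z of vial top ~.085
for n,r1,r2,b1,b2 in(("red",(231,151),(290,132),(282,134),(316,124)),("blue",(160,381),(142,322),(137,303),(149,343))):
    P=[ray("top",Z(p),.085) for p in(r1,r2,b1,b2)]; m=(P[0]+P[1])/2; u=(P[1]-P[0]);L=np.linalg.norm(u);u/=L
    print(n,"ring gap",L,"bubble off",((P[2]+P[3])/2-m)@u, "len",np.linalg.norm(P[3]-P[2]))
o=readout.get_obs();print(o["ee_rot"],o["tool_pos"])
E
```

```text
red cap [ 0.63033554 -0.1113437   0.11908399] [ 0.62990397 -0.11090473  0.119     ] blue cap [ 0.4519402  -0.02528099  0.11985672] [ 0.45148243 -0.02478475  0.119     ]
red [ 0.64910407 -0.10854708  0.119     ] [ 0.60577907 -0.10864962  0.119     ] [ 0.62744157 -0.10859835  0.119     ] 0.04332512785740435 yaw 0.1356054318108022
blue [ 0.46882945 -0.01585672  0.119     ] [ 0.43337696 -0.03511439  0.119     ] [ 0.4511032  -0.02548555  0.119     ] 0.040345222437076333 yaw 28.510661564202394
redS [ 0.65304537 -0.11123041  0.119     ] [ 0.60683455 -0.1083647   0.119     ] [ 0.62993996 -0.10979756  0.119     ] 0.04629958968515898 yaw 176.45141611258734
blueS [ 0.436456   -0.03609598  0.119     ] [ 0.47072141 -0.01382003  0.119     ] [ 0.4535887  -0.02495801  0.119     ] 0.04086975078672227 yaw 33.0278994668087
red ring gap 0.025648907816903686 bubble off 0.016775090942849562 len 0.01472619519137892
blue ring gap 0.02460404955027216 bubble off 0.011816850605557806 len 0.01674562104778119
[[ 3.31391010e-01 -9.43493440e-01 -3.55177637e-04]
 [-9.43492123e-01 -3.31391146e-01  1.58801783e-03]
 [-1.61598713e-03 -1.91147532e-04 -9.99998676e-01]] [ 0.19876591 -0.5657902   0.40390488]
```

```bash
cat >> h.py <<'E'
from scipy.spatial.transform import Rotation as Ro
def go(p,yaw):
    o=readout.get_obs(); R=o["ee_rot"]; y=np.radians(yaw)
    T=np.array([[np.cos(y),np.sin(y),0],[np.sin(y),-np.cos(y),0],[0,0,-1]])
    print("turn",Ro.from_matrix(R.T@T).as_rotvec().round(4),"shift cm",(R.T@(np.array(p)-o["tool_pos"])*100).round(2),"clk",o["clock"],"F",o["force"].round(1),"q",o["joint_pos"].round(1))
E
python3 -c "
from h import *
go((.630,-.111,.40),-91)"
```

```text
turn [1.000e-04 1.600e-03 3.552e-01] shift cm [-28.62 -55.76   0.45] clk 0.1 F [-0.4  0.1 -0.1] q [-77.2  20.6  86.6   0.   72.9  -6.6]
```

Request:
arm_command:
  increments:
    - [[0, 0, 0.03], [-2.6, -5.07, 0], 1]
    - [[0, 0, 0.07], [-5.2, -10.14, 0], 1]
    - [[0, 0, 0.1], [-7.8, -15.2, 0], 1]
    - [[0, 0, 0.13], [-10.4, -20.3, 0], 1]
    - [[0, 0, 0.16], [-13, -25.3, 0], 1]
    - [[0, 0, 0.2], [-15.6, -30.4, 0], 1]
    - [[0, 0, 0.23], [-18.2, -35.5, 0], 1]
    - [[0, 0, 0.26], [-20.8, -40.6, 0], 1]
    - [[0, 0, 0.3], [-23.4, -45.6, 0], 1]
    - [[0, 0, 0.33], [-26, -50.7, 0], 1]
    - [[0, 0.002, 0.355], [-28.62, -55.76, 0.4], 1]
    - [[0, 0.002, 0.355], [-28.62, -55.76, 0.4], 1]

```text
clock: 1.6
tool_pos: [0.6319, -0.1081, 0.3996]
ee_rot: [[-0.013, -1.0, 0.0], [-1.0, 0.013, -0.001], [0.001, -0.0, -1.0]]
force: [-0.5, 0.7, 0.6]
width: 0.0879
```

```bash
python3 -c "
from h import *
go((.630,-.111,.269),-91)"
```

```text
turn [-0.0001 -0.0007  0.0045] shift cm [ 0.28  0.19 13.06] clk 1.6 F [-0.5  0.7  0.6] q [-15.9  24.2  81.5  -0.   74.3  74.9]
```

Request:
arm_command:
  increments:
    - [[0, 0, 0], [0, 0, 4], 1]
    - [[0, 0, 0], [0, 0, 8], 1]
    - [[0, 0, 0], [0, 0, 8], 1]

```text
clock: 1.98
tool_pos: [0.6278, -0.1117, 0.3174]
ee_rot: [[-0.018, -1.0, -0.008], [-1.0, 0.018, 0.0], [0.0, 0.008, -1.0]]
force: [-0.5, 0.1, -0.4]
width: 0.0879
```

```bash
python3 -c "
from h import *
go((.630,-.111,.269),-91)
for n in ('scene','top'): cv2.imwrite(f'pics/{n}1.png',read_camera(n)[150:400,200:470,::-1].repeat(2,0).repeat(2,1))
print(proj('top',(.63,-.111,.119)))"
```

```text
turn [ 0.0075 -0.0001 -0.0003] shift cm [-0.08 -0.25  4.84] clk 1.975 F [-0.5  0.1 -0.4] q [-16.3  28.5  86.8  -0.1  65.1  74.8]
[388.37600051 199.32789729]
```

View pics/scene1.png

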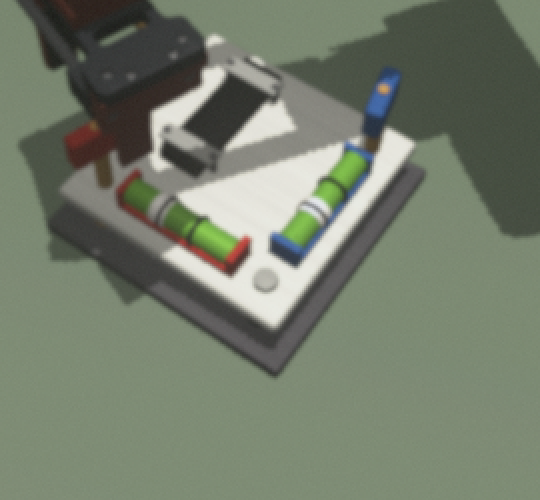

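View pics/top1.png

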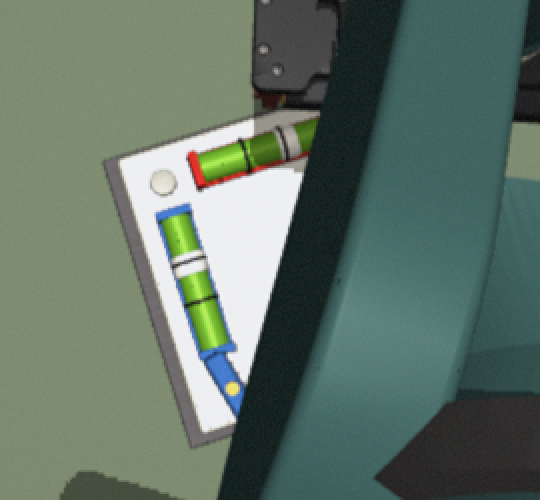

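The scene view shows the open fingers straddling the red bar at about (85,145) in the enlarged crop, with both vials unobstructed. Continuing down.

Request:
arm_command:
  increments:
    - [[0, 0, 0], [0, 0, 2.5], 1]
    - [[0, 0, 0], [0, 0, 5], 1]
    - [[0, 0, 0], [0, 0, 5], 1]
    - [[0, 0, 0], [0, 0, 5], 1]

```text
clock: 2.58
tool_pos: [0.6309, -0.1119, 0.2728]
ee_rot: [[-0.017, -1.0, 0.003], [-1.0, 0.017, -0.003], [0.003, -0.003, -1.0]]
force: [0.3, 0.7, 0.2]
width: 0.0878
```

```bash
python3 -c "
from h import *
go((.630,-.111,.269),-91)"
```

```text
turn [-0.0033 -0.0027  0.0001] shift cm [-0.09  0.1   0.37] clk 2.575 F [0.3 0.7 0.2] q [-16.2  31.4  88.9  -0.1  59.4  74.9]
```

Request:
arm_command:
  increments:
    - [[0, 0, 0], [0, 0, 0.3], 0.4]
    - [[0, 0, 0], [0, 0, 0.3], 0.1]
    - [[0, 0, 0], [0, 0, 0.3], 0]
    - [[0, 0, 0], [0, 0, 0.3], 0]
    - [[0, 0, 0], [0, 0, 0.3], 0]
    - [[0, 0, 0], [0, 0, 0.3], 0]
    - [[0, 0, 0], [0, 0, 0.3], 0]
    - [[0, 0, 0], [0, 0, 0.3], 0]

```text
clock: 3.58
tool_pos: [0.6302, -0.1111, 0.2676]
ee_rot: [[-0.017, -1.0, 0.001], [-1.0, 0.017, -0.001], [0.001, -0.001, -1.0]]
force: [-0.2, 1.0, -1.0]
width: 0.014
```

```bash
python3 -c "
from h import *
go((.630,-.111,.269),-91);print(readout.get_obs()['torque'])"
```

```text
turn [-0.0006 -0.0008  0.    ] shift cm [-0.01  0.02 -0.14] clk 3.575 F [-0.2  1.  -1. ] q [-16.2  31.8  89.2  -0.   59.   74.9]
[ 0.24882526 -0.07040629  0.00734538]
```

Gripped at 14.0 mm. Turning anticlockwise from above, which is negative about tool z, by 0.8 rad.

Request:
arm_command:
  increments:
    - [[0, 0, -0.1], [0, 0, 0], 0]
    - [[0, 0, -0.2], [0, 0, 0], 0]
    - [[0, 0, -0.3], [0, 0, 0], 0]
    - [[0, 0, -0.4], [0, 0, 0], 0]
    - [[0, 0, -0.5], [0, 0, 0], 0]
    - [[0, 0, -0.6], [0, 0, 0], 0]
    - [[0, 0, -0.7], [0, 0, 0], 0]
    - [[0, 0, -0.8], [0, 0, 0], 0]
    - [[0, 0, -0.8], [0, 0, 0], 0]
    - [[0, 0, -0.8], [0, 0, 0], 0]
    - [[0, 0, -0.8], [0, 0, 0], 0]

```text
clock: 4.95
tool_pos: [0.6301, -0.111, 0.2676]
ee_rot: [[0.704, -0.71, 0.0], [-0.71, -0.704, -0.001], [0.001, 0.0, -1.0]]
force: [-0.1, 5.5, 0.1]
width: 0.0137
```

```bash
python3 -c "
from h import *
go((.630,-.111,.269),-45)
for n in ('scene','top'):
  im=read_camera(n); cv2.imwrite(f'pics/{n}2f.png',im[:,:,::-1]); cv2.imwrite(f'pics/{n}2.png',cv2.resize(im[160:360,220:440,::-1],None,fx=3,fy=3,interpolation=2))"
```

```text
turn [ 0.0005 -0.0009 -0.0037] shift cm [-0.01  0.01 -0.14] clk 4.95 F [-0.1  5.5  0.1] q [-16.2  31.8  89.2  -0.1  59.   29.1]
```

View pics/scene2.png

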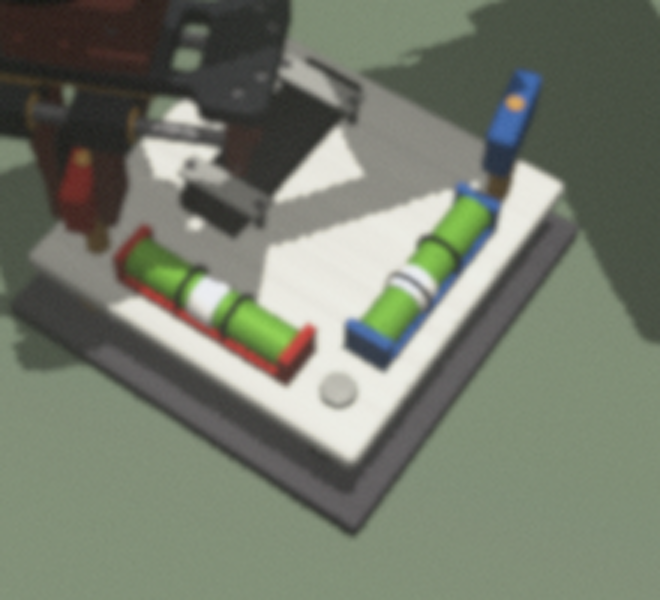

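View pics/top2.png

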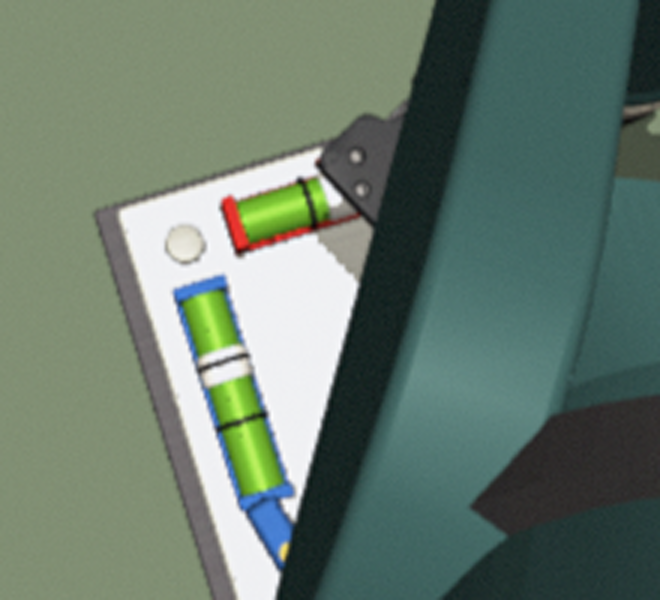

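In the scene crop the red bubble, at about (208,298), sits between its rings at (192,285) and (237,312), roughly 2–3 mm towards the screw. I'll turn 0.12 rad further, then open.

Request:
arm_command:
  increments:
    - [[0, 0, -0.06], [0, 0, 0], 0]
    - [[0, 0, -0.12], [0, 0, 0], 0]
    - [[0, 0, -0.12], [0, 0, 0], 0]
    - [[0, 0, -0.12], [0, 0, 0], 0]
    - [[0, 0, -0.12], [0, 0, 0], 1]
    - [[0, 0, -0.12], [0, 0, 0], 1]
    - [[0, 0, -0.12], [0, 0, 0], 1]
    - [[0, 0, -0.12], [0, 0, 0], 1]
    - [[0, 0, -0.12], [0, 0, 0], 1]
    - [[0, 0, -0.12], [0, 0, -4], 1]
    - [[0, 0, -0.12], [0, 0, -8], 1]
    - [[0, 0, -0.12], [0, 0, -8], 1]

```text
clock: 6.55
tool_pos: [0.6314, -0.1117, 0.3513]
ee_rot: [[0.785, -0.619, 0.007], [-0.619, -0.785, -0.004], [0.008, -0.001, -1.0]]
force: [0.3, -0.8, -0.1]
width: 0.0873
```

```bash
python3 -c "
from h import *
go((.4517,-.025,.348),-60)
im=read_camera('scene');cv2.imwrite('pics/scene3.png',cv2.resize(im[160:360,220:440,::-1],None,fx=3,fy=3,interpolation=2))"
```

```text
turn [-0.0028 -0.0076  0.3792] shift cm [-19.49   4.32   0.17] clk 6.55 F [ 0.3 -0.8 -0.1] q [-16.2  26.5  84.8  -0.1  68.2  22.1]
```

View pics/scene3.png

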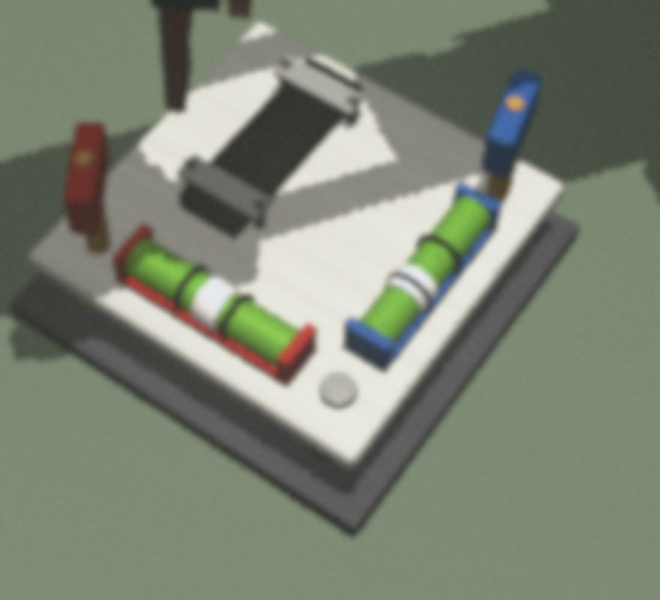

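The red bubble at about (213,300) is now centred between its rings, and the red screw is released. Moving to the blue screw.

Request:
arm_command:
  increments:
    - [[0, 0, 0.08], [-4, 0.9, 0], 1]
    - [[0, 0, 0.16], [-8, 1.8, 0], 1]
    - [[0, 0, 0.24], [-12, 2.65, 0], 1]
    - [[0, 0, 0.32], [-16, 3.55, 0], 1]
    - [[0, 0, 0.38], [-19.35, 4.3, 0], 1]
    - [[0, 0, 0.38], [-19.35, 4.3, 0], 1]
    - [[0, 0, 0.38], [-19.35, 4.3, 0], 1]
    - [[0, 0, 0.38], [-19.35, 4.3, 0], 1]

```text
clock: 7.6
tool_pos: [0.4527, -0.0257, 0.3473]
ee_rot: [[0.499, -0.866, 0.001], [-0.866, -0.499, -0.002], [0.002, 0.0, -1.0]]
force: [0.4, -0.5, -0.1]
width: 0.0881
```

```bash
python3 -c "
from h import *
go((.4517,-.025,.269),-60)
im=read_camera('scene');cv2.imwrite('pics/scene4.png',cv2.resize(im[110:360,220:460,::-1],None,fx=2.4,fy=2.4,interpolation=2))"
```

```text
turn [ 0.0003 -0.0023 -0.0007] shift cm [-0.13  0.05  7.83] clk 7.6 F [ 0.4 -0.5 -0.1] q [-1.190e+01  1.240e+01  1.081e+02 -1.000e-01  5.940e+01  4.820e+01]
```

View pics/scene4.png

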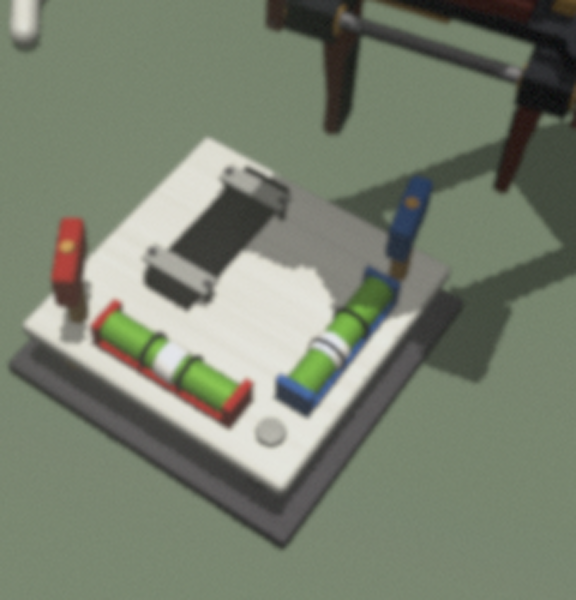

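The fingers stand either side of the blue bar, whose cap is at about (411,203) in the crop. The red bubble is still centred. Descending and closing.

Request:
arm_command:
  increments:
    - [[0, 0, 0], [0, 0, 2.5], 1]
    - [[0, 0, 0], [0, 0, 5], 1]
    - [[0, 0, 0], [0, 0, 7], 1]
    - [[0, 0, 0], [-0.05, 0, 7.9], 1]
    - [[0, 0, 0], [-0.05, 0, 7.9], 1]
    - [[0, 0, 0], [-0.05, 0, 7.9], 0.4]
    - [[0, 0, 0], [-0.05, 0, 7.9], 0.1]
    - [[0, 0, 0], [-0.05, 0, 7.9], 0]
    - [[0, 0, 0], [-0.05, 0, 7.9], 0]
    - [[0, 0, 0], [-0.05, 0, 7.9], 0]
    - [[0, 0, 0], [-0.05, 0, 7.9], 0]
    - [[0, 0, 0], [-0.05, 0, 7.9], 0]

```text
clock: 9.15
tool_pos: [0.4513, -0.025, 0.2684]
ee_rot: [[0.499, -0.866, 0.0], [-0.866, -0.499, -0.002], [0.002, 0.001, -1.0]]
force: [0.3, 0.1, -0.8]
width: 0.0211
```

```bash
python3 -c "
from h import *
go((.4517,-.025,.269),-60);print(readout.get_obs()['width'])"
```

```text
turn [ 0.0007 -0.0017 -0.0008] shift cm [ 0.02 -0.03 -0.06] clk 9.15 F [ 0.3  0.1 -0.8] q [-1.190e+01  1.930e+01  1.131e+02 -1.000e-01  4.750e+01  4.820e+01]
0.02109105132090853
```

Request:
arm_command:
  increments:
    - [[0, 0, 0], [0, 0, 0], 0]
    - [[0, 0, 0], [0, 0, 0], 0]
    - [[0, 0, 0], [0, 0, 0], 0]
    - [[0, 0, 0], [0, 0, 0], 0]

```text
clock: 9.65
tool_pos: [0.4514, -0.0252, 0.2684]
ee_rot: [[0.499, -0.866, 0.0], [-0.866, -0.499, -0.002], [0.002, 0.001, -1.0]]
force: [0.2, -4.1, -1.0]
width: 0.0138
```

Gripped. Turning clockwise by 0.6 rad.

Request:
arm_command:
  increments:
    - [[0, 0, 0.1], [0, 0, 0], 0]
    - [[0, 0, 0.2], [0, 0, 0], 0]
    - [[0, 0, 0.3], [0, 0, 0], 0]
    - [[0, 0, 0.4], [0, 0, 0], 0]
    - [[0, 0, 0.5], [0, 0, 0], 0]
    - [[0, 0, 0.6], [0, 0, 0], 0]
    - [[0, 0, 0.6], [0, 0, 0], 0]
    - [[0, 0, 0.6], [0, 0, 0], 0]
    - [[0, 0, 0.6], [0, 0, 0], 0]

```text
clock: 10.78
tool_pos: [0.4513, -0.0251, 0.2684]
ee_rot: [[-0.075, -0.997, 0.0], [-0.997, 0.075, -0.002], [0.002, -0.0, -1.0]]
force: [-0.6, -5.6, -0.1]
width: 0.0137
```

```bash
python3 -c "
from h import *
go((.4517,-.025,.269),-94)
im=read_camera('scene');cv2.imwrite('pics/scene5.png',cv2.resize(im[160:360,220:440,::-1],None,fx=3,fy=3,interpolation=2))"
```

```text
turn [-0.0003 -0.0022 -0.0053] shift cm [-0.02 -0.04 -0.06] clk 10.775 F [-0.6 -5.6 -0.1] q [-11.9  19.3 113.1  -0.2  47.5  82.5]
```

View pics/scene5.png

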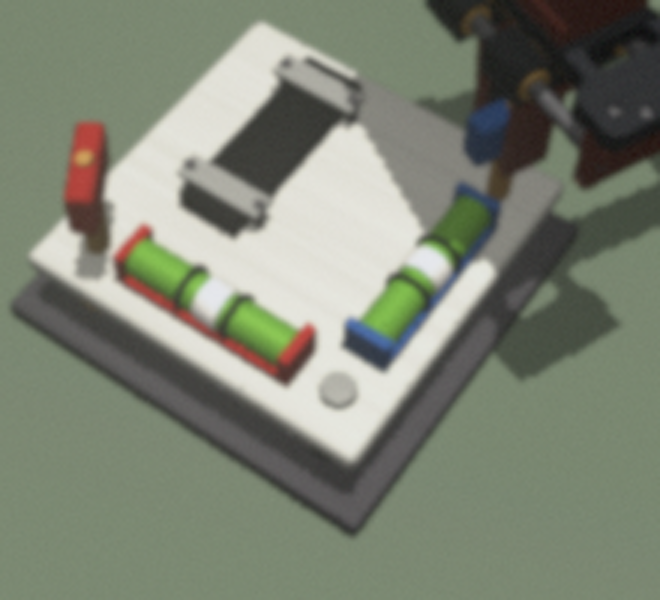

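The blue bubble at about (429,263) lies between its rings at (410,287) and (440,248), perhaps 1–2 mm towards the screw. I'll turn back 0.05 rad, release, and clear away.

Request:
arm_command:
  increments:
    - [[0, 0, -0.05], [0, 0, 0], 0]
    - [[0, 0, -0.05], [0, 0, 0], 0]
    - [[0, 0, -0.05], [0, 0, 0], 0]
    - [[0, 0, -0.05], [0, 0, 0], 1]
    - [[0, 0, -0.05], [0, 0, 0], 1]
    - [[0, 0, -0.05], [0, 0, 0], 1]
    - [[0, 0, -0.05], [0, 0, 0], 1]
    - [[0, 0, -0.05], [0, 0, 0], 1]
    - [[0, 0, -0.05], [0, 0, 0], 1]
    - [[0, 0, -0.05], [0, 0, -4], 1]
    - [[0, 0, -0.05], [0, 0, -9], 1]
    - [[0, 0, -0.05], [0, 0, -13], 1]

```text
clock: 12.32
tool_pos: [0.4512, -0.0247, 0.4002]
ee_rot: [[-0.027, -1.0, 0.001], [-1.0, 0.027, -0.002], [0.002, -0.001, -1.0]]
force: [0.8, -0.7, -0.4]
width: 0.0876
```

```bash
python3 -c "
from h import *
go((.36,-.40,.40),-94)"
```

```text
turn [-0.0013 -0.0019  0.0426] shift cm [37.76  8.1   0.09] clk 12.325 F [ 0.8 -0.7 -0.4] q [-1.190e+01  8.500e+00  1.043e+02 -1.000e-01  6.710e+01  7.970e+01]
```

Request:
arm_command:
  increments:
    - [[0, 0, 0], [5, 1, 0], 1]
    - [[0, 0, 0], [10, 2, 0], 1]
    - [[0, 0, 0], [15, 3, 0], 1]
    - [[0, 0, 0], [20, 4, 0], 1]
    - [[0, 0, 0], [25, 5, 0], 1]
    - [[0, 0, 0], [30, 6, 0], 1]
    - [[0, 0, 0], [35, 7, 0], 1]
    - [[0, 0, 0], [37, 8, 0], 1]
    - [[0, 0, 0], [37, 8, 0], 1]
    - [[0, 0, 0], [37, 8, 0], 1]

```text
clock: 13.58
tool_pos: [0.3613, -0.3916, 0.3989]
ee_rot: [[-0.027, -1.0, 0.0], [-1.0, 0.027, -0.001], [0.001, -0.0, -1.0]]
force: [-0.7, 1.2, 0.8]
width: 0.0877
```

```bash
python3 -c "
from h import *
for n,r in(('scene',(160,360,220,440)),('top',(180,370,250,440))):
  im=read_camera(n);cv2.imwrite(f'pics/{n}6.png',cv2.resize(im[r[0]:r[1],r[2]:r[3],::-1],None,fx=3,fy=3,interpolation=2))
o=readout.get_obs();print(o['clock'],np.abs(o['dq']).max())"
```

```text
13.675 0.18854479618557907
```

View pics/scene6.png

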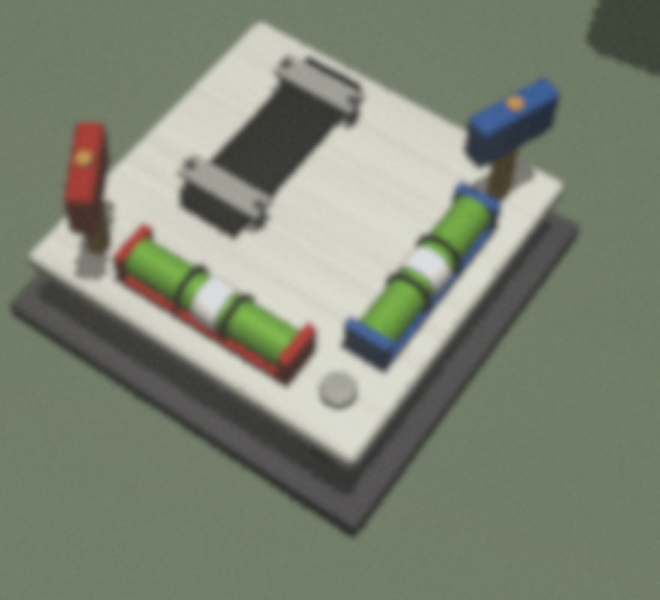

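View pics/top6.png

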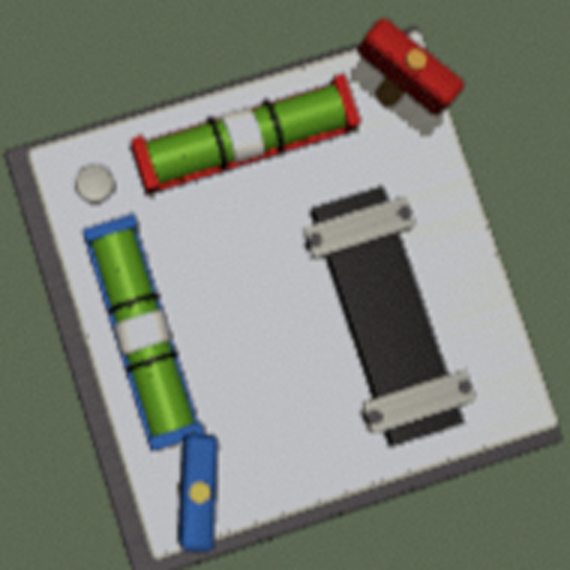

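Both views show each bubble clear of its rings. In the top crop the red bubble spans x 228–262 between rings at 218 and 273, and the blue spans y 314–352 between rings at 303 and 360. The arm is clear, so I'm handing in.

```bash
python3 -c "
from station import env; print(env.job_done())"
```

```text
the job is handed in; nothing more can be done
None
```

The plate is levelled on both screws, and I handed the job in at about 13.7 s of the 53 s allowed. I gripped the red screw first and turned it about 0.92 rad anticlockwise in two steps. I then gripped the blue screw and turned it about 0.55 rad clockwise (0.60 forward, 0.05 back). After each I opened the gripper and lifted clear.

In the last pictures, with the arm clear of the plate, both cameras showed each bubble wholly between its rings and within about 1 mm of the middle. Force readings after each move stayed below 6 N. No checks failed or disagreed, apart from 2–3 mm of arm lag while moving, which settled before each grip.

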